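Spacer discs into the casting mould

ROBOT

A 6-joint arm with a two-finger parallel gripper is mounted at the origin on the work surface. World frame = base frame: x ahead of the robot, y to its left, z up, the work surface at z = 0. Lengths are in m, angles in degrees, forces in N, time in s.
With the tool pointing down it reaches from about 0.25 to 0.725 m from the base axis. Payload 9.7 kg.
Tool frame: the origin (TCP) lies midway between the tips of the shut fingers; the grasp point (between the pads) lies 19 mm behind it; z points along the fingers, x is the direction in which the jaws open and shut, and the axes are right-handed (so a half turn about z gives the same grasp; the last joint's range is limited). The gripper opens to 85 mm and grips with 20 to 120 N. Pads are 22 mm wide; open, the fingers measure 114 mm over their backs; the gripper's body (76 mm by 85 mm) begins 54 mm behind the grasp point. The pads swing forward as they close: fully open they stand 13 mm farther back than shut.
Start: joints at [-73.109, 4.979, 10.078, 95.1, 0, 90], TCP at [0.16, -0.526, 0.231] pointing down, gripper open.
Joint ranges: [-179.16, 179.16], [-48.56, 103.87], [-65.8, 70.77], [-126.05, 130.52], [-82.76, 87.17], [-180, 180]. Speed limits (degrees/s): [127.2, 127.2, 147.25, 180, 180, 180].

INTERFACE

Orientations are given as [roll, pitch, yaw] about the fixed x, y, z axes, in that order (R = Rz(yaw) Ry(pitch) Rx(roll)).
In Python, from workcell import sensors, camera, get_calibration, bot, recognise, place_of gives the robot as it stands. The module is installed in compiled form; this text tells all that it offers.
- The arm moves only by the tool send_rows, never from a script. Its argument "plan" is a list of rows, each a list of 3 entries, a list of its own where there are three numbers: the shift along the tool's x, y, z normalised to -1 to 1, where 1 is 0.3 m, then the turn, a rotation vector about the tool's x, y, z normalised to -1 to 1, where 1 is pi rad, then the closure, from -1 (fully open) to 1 (shut). In form: [[[x, y, z], [rx, ry, rz], claw], ...]. A call has 1 to 10 rows; each row is the pose to reach, as a shift and turn from the pose commanded when the call began, along the tool's axes at that moment, turning the shorter way round; what a row does not reach only later rows make up. A row lasts 1/10 s, in which the tool goes at most 50 mm and 8.59 degrees, less where a joint would pass 70% of its speed; a pose out of reach is approached as far as the arm can. A call with a number of a shift or a turn outside -1 to 1 is refused whole. A call with a gripper value outside its range is refused whole. The fingers move at their own pace and stop on an object; "force" is the grip in N (left out, the last holds). Time passes only in rows, so rows that repeat a pose let the fingers close. It gives the time, the measured TCP pose, the force and the opening at its end, in the units of the state.
- sensors.get_obs(): the state, without advancing time (a new reading comes with each control period).
- camera(name): name is "scene" or "top" or "wrist"; returns the picture (400x640x3 uint8, blue, green, red); there is no depth.
- get_calibration(name): a dict with "fx", "fy", "cx", "cy" (pixels), "R" (3x3) and "t" (3): a world point X has camera coordinates R X + t. Camera axes: x right, y down, z forward; pixel columns grow to the right and rows downward; lengths in m; the calibration is good to about 2 mm. The wrist camera is an equidistant fisheye: a pixel r from the principal point sees the ray r / f radians off the axis. A picture is of the moment at which its call begins: read the wrist's pose just before it. get_calibration takes no time and is no camera call; for the wrist camera it gives the pose at the moment of the call.
- bot.job_done(): hands the job in, once; it reports no verdict.
Trained networks look in the newest picture that a camera, given by its name, has taken for a name from the list of things; names that differ only in an ending like _2 or _b are one class to them, and where a whole thing is asked for, a point or a joint stands for the part that bears it (a point fixed in the world has none). Each returns a list of dicts, best first, with "p" (0 to 1); they miss things now and then, are a little off and sometimes report something else, mostly with a low value. They report only what shows in the picture. A call takes as long as a camera call. They do not tell look-alikes from the thing itself.
- recognise(label, camera): "point" ([column, row] in pixels, amid what is visible of it).
- place_of(label, camera): "point" ([column, row] in pixels: a listed point, or the origin of a listed thing).
The state is a dict: "time": time; "q": joint angles; "qd": joint speeds; "joint_efforts": joint torques, N m; "ee_pos": TCP position; "tcp_rot": TCP orientation; "wrist_force": force on the tool from outside, world axes, zero at the start; "torque": the same for the moment, N m; "opening": finger opening in m.
Only numpy, scipy, OpenCV 4.12 (cv2) and the standard library are available. Lean on these libraries where they do the work, as an engineer would, in place of code of your own. Each camera call takes 0.05 s, during which the arm holds its last target. There are 200 camera calls.

TASK

Put the two thick aluminium spacer discs into the pale, see-through casting tube, flat one on top of the other, so that the top of the stack comes level with the black ring marked around the tube's wall. Leave the thin disc of the same diameter where it lies; the much wider disc does not fit and is not needed.

Things in the scene. Friction and masses are not known exactly. Their poses are not given: they have to be found in the camera images.
- mould: Pale clear upright tube, fixed, on a 92 mm dark grey foot. Origin: on its axis, bench level; z up. Inner floor at height 10 mm. Bore 60 mm wide (66 outside) up to 58 mm, then flared to the rim at 66 mm (80 inside, 86 outside). Black ring mark round the wall, inside and out, at 58 mm, where the flare begins: two thick discs reach it. Fingers do not fit in beside a disc: let go with its lower part in the mouth; it drops flat.
- disc_a_mid (a point): Solid plain aluminium disc, 50 mm diameter, 24 mm thick, about 127 g, loose, lying flat on the dark bench at the start. The point is the disc's centre, half-way up (12 mm above its underside); its z axis is the disc's axis. One of the two thick discs that go into the tube, in either order.
- disc_b_mid (a point): Solid plain aluminium disc, 50 mm diameter, 24 mm thick, about 127 g, loose, lying flat on the dark bench at the start. The point is the disc's centre, half-way up (12 mm above its underside); its z axis is the disc's axis. The other thick disc, identical.
- disc_thin_mid (a point): Solid plain aluminium disc, 50 mm diameter, 10 mm thick, about 53 g, loose, lying flat on the dark bench at the start. The point is the disc's centre, half-way up (5 mm above its underside); its z axis is the disc's axis. The thin disc, a bystander that stays where it is.
Things that resemble listed ones, but are neither listed nor needed, are in the scene too. Leave any brown look-alike of the part that bears disc_b_mid alone. What is shaped like the part that bears disc_a_mid but green is not meant.

How it is judged (in metres and radians):
At the end, for the whole second after the job is handed in: Both thick discs lie in the tube within 10 mm of its axis and within 10 degrees of flat, one with its centre 22 mm and the other 46 mm above the tube's origin (each within 4 mm), so the stack's top is at the ring; the thin disc is within 50 mm of where it started (((z of disc_a_mid in the frame of mould between 0.018 and 0.026 m and horizontal distance between each of disc_a_mid, disc_b_mid and mould below 0.01 m and angle between each of disc_a_mid, disc_b_mid's own z axis and vertical below 0.17 rad and z of disc_b_mid in the frame of mould between 0.042 and 0.05 m) or (z of disc_b_mid in the frame of mould between 0.018 and 0.026 m and horizontal distance between each of disc_b_mid, disc_a_mid and mould below 0.01 m and angle between each of disc_b_mid, disc_a_mid's own z axis and vertical below 0.17 rad and z of disc_a_mid in the frame of mould between 0.042 and 0.05 m)) and distance of disc_thin_mid from where it was at the start of the episode below 0.05 m); the robot touches nothing.
It also fails if it takes over 56 s, if anything falls off the work surface, if the arm or the gripper's body presses on something with over 40 N, if the wrist force passes 120 N, or if a joint passes its speed limit or range.

## Working session

There is one attempt and no reset: what is moved stays moved. The work goes in short steps, Python scripts to look and compute and a tool call to move; the robot and the scene stay as the last step left them, time stands still between calls to the robot, and variables do not carry over. Pictures are saved under pics/ and viewed, on a budget of 10 in all, crops included, one or two more only if the job needs it, and the job is handed in when it is done.

Besides the shell and the picture viewer there is one more tool, called after "Emit:" as name(argument=value, ...), one argument or row to a line, values as JSON. send_rows: Moves the arm, as the interface text tells. Scaled input: -1 to 1 covers 0.3 m each way for a shift and pi rad each way for a turn. Its arguments: {"type":"object","properties":{"plan":{"type":"array"},"force":{"type":"number"}},"required":["plan"]}

```bash
mkdir -p pics; cat > h.py <<'E'
import numpy as np, cv2
from workcell import sensors, camera, get_calibration, bot, recognise, place_of
def ray(name,px):
    c=get_calibration(name); R=np.array(c["R"]);t=np.array(c["t"])
    x=(px[0]-c["cx"])/c["fx"]; y=(px[1]-c["cy"])/c["fy"]
    if name=="wrist":
        r=np.hypot(x,y); s=np.sin(r)/r if r>1e-9 else 1; d=np.array([x*s,y*s,np.cos(r)])
    else: d=np.array([x,y,1.])
    return -R.T@t, R.T@d
def at_z(name,px,z):
    o,d=ray(name,px); return o+d*(z-o[2])/d[2]
E
python3 - <<'E'
from h import *
for n in ("scene","top"):
    im=camera(n); cv2.imwrite(f"pics/{n}0.png",im)
    for l,z in (("disc_a_mid",.012),("disc_thin_mid",.005),("mould",0)):
        for d in place_of(l,n): print(n,l,np.round(d["point"]),round(d["p"],2),at_z(n,d["point"],z).round(3))
s=sensors.get_obs(); print(s)
E
```

```text
scene disc_a_mid [321. 199.] 0.84 [ 0.483 -0.029  0.012]
scene disc_a_mid [279. 193.] 0.83 [ 0.469 -0.121  0.012]
scene disc_thin_mid [229. 213.] 0.89 [ 0.534 -0.215  0.005]
scene mould [436. 246.] 0.77 [0.595 0.195 0.   ]
top disc_a_mid [357. 228.] 0.8 [ 0.472 -0.112  0.012]
top disc_a_mid [323. 227.] 0.65 [ 0.478 -0.035  0.012]
top disc_thin_mid [400. 203.] 0.56 [ 0.526 -0.213  0.005]
top mould [223. 181.] 0.7 [0.588 0.193 0.   ]
{'time': 0.4, 'q': array([-7.31073172e+01,  4.98398893e+00,  1.00711113e+01,  9.50986299e+01,
        1.72694515e-04,  9.00001362e+01]), 'qd': array([-0.02960954, -0.05130642,  0.0757447 ,  0.04029198,  0.04048147,
       -0.10233449]), 'joint_efforts': array([ 5.04363015e-04, -5.19502151e+01,  4.64383221e+01,  3.46236055e-03,
        3.31155400e-05, -1.39102102e-05]), 'ee_pos': array([ 0.15981006, -0.5262355 ,  0.23117164]), 'tcp_rot': array([-1.79999827e+02,  1.15075399e-02, -7.31074535e+01]), 'wrist_force': array([-0.66506556,  1.24290989, -0.90186961]), 'torque': array([-0.00365402,  0.01995601, -0.02250055]), 'opening': 0.08572534867268886}
```

View pics/top0.png

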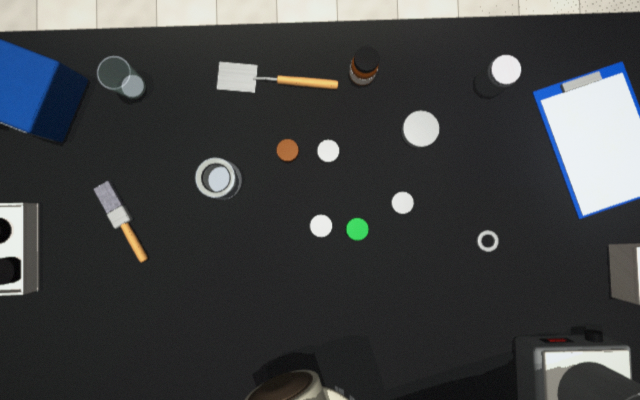

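View pics/scene0.png

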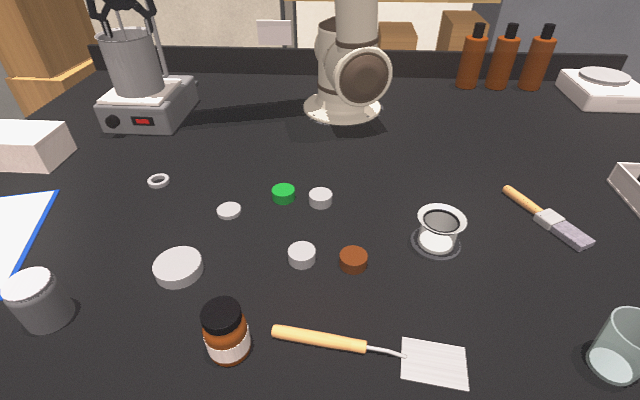

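The top view shows white discs at (320,226), (328,151) and (402,203), a wide disc at (421,128), a green one at (357,229), a brown one at (287,150) and the tube at (218,178). The scene view shows the same, with visibly thick white discs at (320,198) and (301,255), the thin disc at (229,211), and the tube at (437,232).

Could be taken for a thick disc (top / scene pixels):
- White (320,226) / (320,198): thick, chosen.
- White (328,151) / (301,255): thick, chosen.
- White (402,203) / (229,211): thin, leave.
- Green (357,229) / (283,193): not meant.
- Brown (287,150) / (353,259): not meant.
- Wide (421,128) / (178,267): not needed.
- Lidded jar (505,70): not a disc.

Next is one crop to check the choice, plus blob-based positions.

```bash
python3 - <<'E'
from h import *
a=cv2.imread("pics/scene0.png"); b=cv2.imread("pics/top0.png")
cv2.imwrite("pics/crop1.png",np.vstack([cv2.resize(a[165:285,205:475],None,fx=2.9,fy=2.9,interpolation=2)[:, :780],cv2.resize(b[125:245,180:420],(520,240),interpolation=2)[:, :].repeat(1,0) if 0 else cv2.copyMakeBorder(cv2.resize(b[130:245,180:440],None,fx=2,fy=2,interpolation=2),0,0,0,260,0)]))
def blob(im,p,n,z,thr=150):
    m=(im.min(2)>thr).astype(np.uint8); N,L,S,C=cv2.connectedComponentsWithStats(m)
    i=L[p[1],p[0]]; print(n,p,C[i].round(1),S[i],at_z(n,C[i],z).round(4))
for p in((320,226),(328,151)): blob(b,p,"top",.024)
blob(b,(402,203),"top",.01)
for p in((320,195),(301,250)): blob(a,p,"scene",.018); 
E
```

```text
top (320, 226) [320.6 225.5] [310 215  22  22 387] [ 0.481  -0.0299  0.024 ]
top (328, 151) [327.9 150.3] [318 140  21  22 374] [ 0.6493 -0.0511  0.024 ]
top (402, 203) [402.2 202.3] [392 192  22  22 372] [ 0.5282 -0.2169  0.01  ]
scene (320, 195) [320.  193.6] [309 187  23  14 267] [ 0.4728 -0.0317  0.018 ]
scene (301, 250) [301.2 250.5] [288 241  28  20 448] [ 0.6434 -0.0529  0.018 ]
```

View pics/crop1.png

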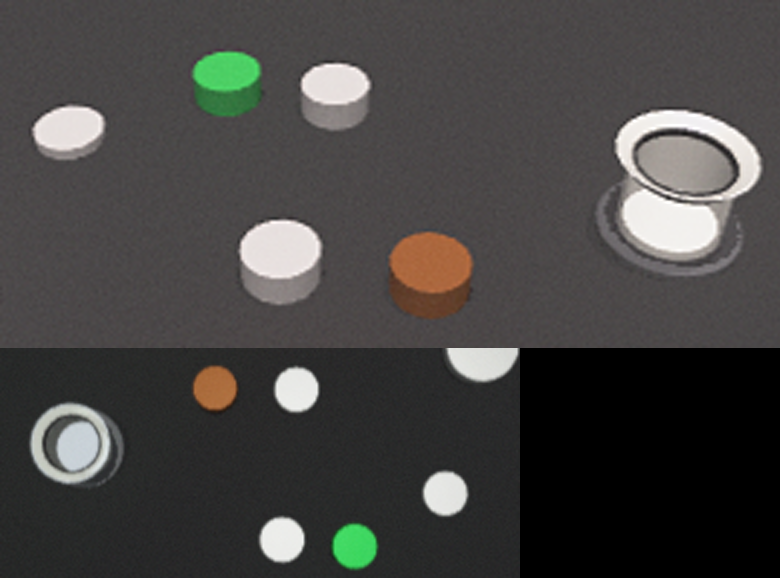

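The crop confirms both chosen discs are thick and the third is thin. The tube looks empty, with a white inner floor. Next I work out the tube axis and the first move.

```bash
cat >> h.py <<'E'
from scipy.spatial.transform import Rotation as Rn
def go(target,yaw=None):
    s=sensors.get_obs(); r=s["tcp_rot"]; R=Rn.from_euler("xyz",r,degrees=True)
    T=Rn.from_euler("xyz",[180,0,r[2] if yaw is None else yaw],degrees=True)
    d=R.inv().apply(np.array(target)-s["ee_pos"])/.3; w=(R.inv()*T).as_rotvec()/np.pi
    print("t",round(s["time"],2),s["ee_pos"].round(4),r.round(2),"open",round(s["opening"],4),"F",s["wrist_force"].round(1)); print(" shift",d.round(4),"turn",w.round(4))
E
python3 - <<'E'
from h import *
b=cv2.imread("pics/top0.png")
m=(b[150:210,190:250].min(2)>110).astype(np.uint8)
cs,_=cv2.findContours(m,cv2.RETR_EXTERNAL,cv2.CHAIN_APPROX_NONE); c=max(cs,key=cv2.contourArea)
e=cv2.fitEllipse(cv2.convexHull(c)); ctr=np.array(e[0])+[190,150]; print(ctr,e[1],at_z("top",ctr,.066).round(4))
go([.481,-.030,.2],0)
E
```

```text
[214.77777863 177.20975876] (39.57304763793945, 40.08937072753906) [0.5914 0.1943 0.066 ]
t 0.4 [ 0.1598 -0.5262  0.2312] [-1.800e+02  1.000e-02 -7.311e+01] open 0.0857 F [-0.7  1.2 -0.9]
 shift [-1.2716 -1.5051  0.1042] turn [-0.000e+00  1.000e-04 -4.062e-01]
```

Emit:
send_rows(
  plan=[
    [[-0.85,-1.0,0.05],[0,0,-0.406],-1],
    [[-0.85,-1.0,0.05],[0,0,-0.406],-1],
    [[-0.85,-1.0,0.05],[0,0,-0.406],-1],
    [[-0.85,-1.0,0.05],[0,0,-0.406],-1],
    [[-0.85,-1.0,0.05],[0,0,-0.406],-1],
    [[-0.85,-1.0,0.05],[0,0,-0.406],-1],
    [[-0.85,-1.0,0.05],[0,0,-0.406],-1],
    [[-0.85,-1.0,0.05],[0,0,-0.406],-1],
    [[-0.85,-1.0,0.05],[0,0,-0.406],-1],
  ],
  force=60,
)

```text
time: 1.3
ee_pos: [0.3747, -0.1912, 0.2162]
tcp_rot: [-180.0, -0.0, 0.6]
wrist_force: [-0.1, -0.4, 0.1]
opening: 0.0853
```

```bash
python3 -c "
from h import *
go([.481,-.030,.16],0)"
```

```text
t 1.3 [ 0.3747 -0.1912  0.2162] [-1.7995e+02 -4.0000e-02  6.4000e-01] open 0.0853 F [-0.1 -0.4  0.1]
 shift [ 0.3602 -0.5332  0.188 ] turn [-0.0003 -0.0002  0.0036]
```

Emit:
send_rows(
  plan=[
    [[0.36,-0.535,0.188],[0,0,0],-1],
    [[0.36,-0.535,0.188],[0,0,0],-1],
    [[0.36,-0.535,0.188],[0,0,0],-1],
    [[0.36,-0.535,0.188],[0,0,0],-1],
    [[0.36,-0.535,0.188],[0,0,0],-1],
    [[0.36,-0.535,0.188],[0,0,0],-1],
  ],
)

```text
time: 1.9
ee_pos: [0.4808, -0.0337, 0.1593]
tcp_rot: [180.0, 0.1, 0.1]
wrist_force: [-0.1, -0.1, -0.4]
opening: 0.0855
```

```bash
python3 - <<'E'
from h import *
go([.481,-.030,.1],0)
c=get_calibration("wrist"); im=camera("wrist"); cv2.imwrite("pics/w1.png",im)
for d in place_of("disc_a_mid","wrist"): print(np.round(d["point"]),round(d["p"],2),at_z("wrist",d["point"],.012).round(4))
E
```

```text
t 1.9 [ 0.4808 -0.0337  0.1593] [1.8e+02 9.0e-02 1.2e-01] open 0.0855 F [-0.1 -0.1 -0.4]
 shift [ 0.0011 -0.0124  0.1977] turn [0.     0.0005 0.0007]
[320. 188.] 0.94 [ 0.4813 -0.0352  0.012 ]
[309. 262.] 0.94 [ 0.4702 -0.1145  0.012 ]
```

View pics/w1.png

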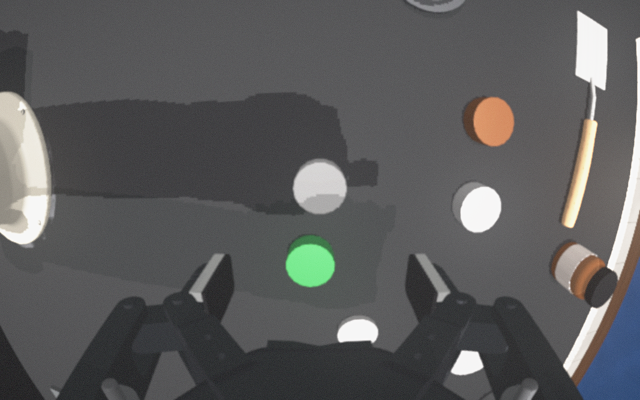

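The wrist view shows disc A white at (320,188), clear between the jaws in x, with the green disc at (310,262). Descending.

Emit:
send_rows(
  plan=[
    [[0.001,-0.002,0.16],[0,0,0],-1],
    [[0.001,-0.002,0.32],[0,0,0],-1],
    [[0.001,-0.002,0.45],[0,0,0],-1],
    [[0.001,-0.002,0.507],[0,0,0],-1],
    [[0.001,-0.002,0.507],[0,0,0],1],
    [[0.001,-0.002,0.507],[0,0,0],1],
    [[0.001,-0.002,0.507],[0,0,0],1],
    [[0.001,-0.002,0.507],[0,0,0],1],
    [[0.001,-0.002,0.507],[0,0,0],1],
    [[0.001,-0.002,0.507],[0,0,0],1],
  ],
)

```text
time: 3.0
ee_pos: [0.4826, -0.0347, 0.0103]
tcp_rot: [179.9, -0.2, -0.1]
wrist_force: [-1.0, -2.1, 6.8]
opening: 0.0476
```

```bash
python3 - <<'E'
from h import *
go([.481,-.033,.16],0)
im=camera("scene"); cv2.imwrite("pics/s2.png",cv2.resize(im[120:240,240:400],None,fx=4,fy=4,interpolation=2))
E
```

```text
t 3.0 [ 0.4826 -0.0347  0.0103] [ 1.7993e+02 -2.2000e-01 -6.0000e-02] open 0.0476 F [-1.  -2.1  6.8]
 shift [-0.0035 -0.0052 -0.4989] turn [ 0.0004 -0.0012 -0.0003]
```

View pics/s2.png

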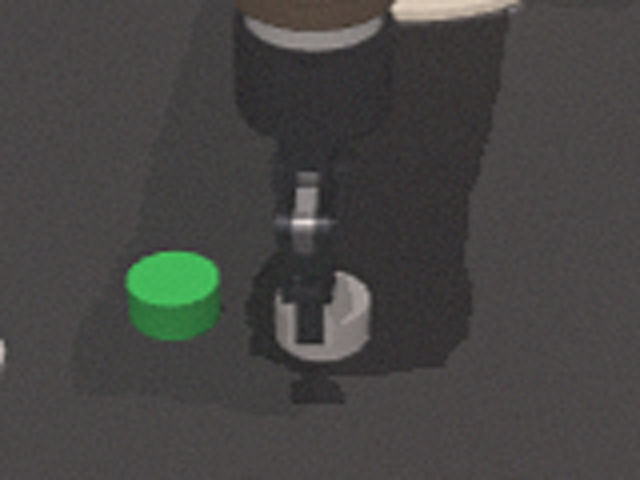

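The grip is about 5 mm off-centre: the finger is at crop column 310 and the disc centre at 322. I'll open, shift 5 mm toward +y and regrip.

Emit:
send_rows(
  plan=[
    [[0,0,0],[0,0,0],-1],
    [[0,0,0],[0,0,0],-1],
    [[0,-0.016,0],[0,0,0],-1],
    [[0,-0.016,0],[0,0,0],-1],
    [[0,-0.016,0],[0,0,0],1],
    [[0,-0.016,0],[0,0,0],1],
    [[0,-0.016,0],[0,0,0],1],
    [[0,-0.016,0],[0,0,0],1],
    [[0,-0.016,0],[0,0,0],1],
    [[0,-0.016,0],[0,0,0],1],
  ],
)

```text
time: 4.05
ee_pos: [0.4815, -0.0293, 0.0083]
tcp_rot: [-180.0, -0.0, -0.0]
wrist_force: [-0.5, 0.6, 4.7]
opening: 0.0477
```

Emit:
send_rows(
  plan=[
    [[0,0,-0.16],[0,0,0],1],
    [[0,0,-0.32],[0,0,0],1],
    [[0,0,-0.45],[0,0,0],1],
    [[0,0,-0.45],[0,0,0],1],
    [[0,0,-0.45],[0,0,0],1],
  ],
)

```text
time: 4.55
ee_pos: [0.4815, -0.0293, 0.1429]
tcp_rot: [180.0, -0.1, -0.0]
wrist_force: [-0.6, -0.0, -2.4]
opening: 0.0473
```

```bash
python3 - <<'E'
from h import *
go([.5914,.1943,.16],0)
a=camera("scene"); b=camera("wrist"); cv2.imwrite("pics/s3.png",np.hstack([cv2.resize(a[70:230,240:400],(400,400)),cv2.resize(b[150:400,195:445],(400,400))]))
E
```

```text
t 4.55 [ 0.4815 -0.0293  0.1429] [ 1.8e+02 -6.0e-02 -3.0e-02] open 0.0473 F [-0.6 -0.  -2.4]
 shift [ 0.366  -0.7456 -0.0566] turn [ 0.     -0.0003 -0.0002]
```

View pics/s3.png

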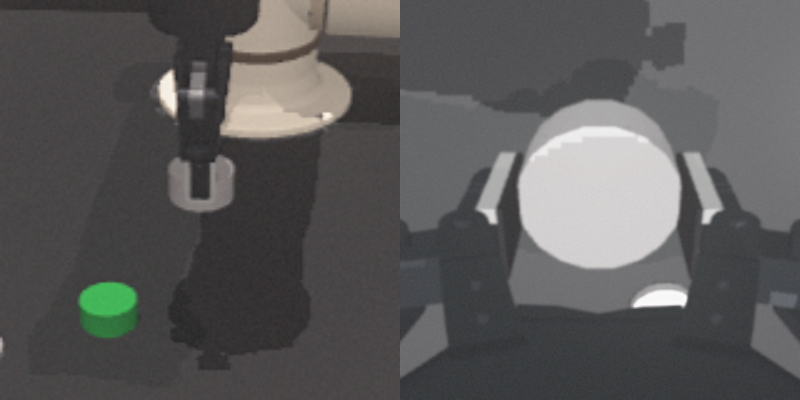

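Regripped and centred: the disc is flat, with the fingertip about 9 mm above its underside. I'll move near the tube and measure it with the wrist camera once the arm is still.

Emit:
send_rows(
  plan=[
    [[0.366,-0.45,-0.06],[0,0,0],1],
    [[0.366,-0.45,-0.06],[0,0,0],1],
    [[0.366,-0.45,-0.06],[0,0,0],1],
    [[0.366,-0.45,-0.06],[0,0,0],1],
    [[0.366,-0.45,-0.06],[0,0,0],1],
    [[0.366,-0.45,-0.06],[0,0,0],1],
    [[0.366,-0.45,-0.06],[0,0,0],1],
    [[0.366,-0.45,-0.06],[0,0,0],1],
  ],
)

```text
time: 5.45
ee_pos: [0.5904, 0.1048, 0.1605]
tcp_rot: [180.0, 0.0, -0.1]
wrist_force: [-0.1, 0.6, -1.5]
opening: 0.0477
```

```bash
python3 - <<'E'
from h import *
go([.5914,.1943,.16],0)
b=camera("wrist"); cv2.imwrite("pics/w4.png",b)
for d in place_of("mould","wrist"): print(np.round(d["point"]),round(d["p"],2),at_z("wrist",d["point"],0).round(4))
c=get_calibration("wrist"); X=np.array(c["R"])@[.5914,.1943,.066]+c["t"]; th=np.arctan2(np.hypot(*X[:2]),X[2]); print("pred rim px",[c["cx"]+c["fx"]*th*X[0]/np.hypot(*X[:2]),c["cy"]+c["fy"]*th*X[1]/np.hypot(*X[:2])])
E
```

```text
t 5.45 [0.5904 0.1048 0.1605] [ 1.7999e+02  4.0000e-02 -9.0000e-02] open 0.0477 F [-0.1  0.6 -1.5]
 shift [ 0.0028 -0.2985  0.0016] turn [ 0.0001  0.0002 -0.0005]
[322.  94.] 0.59 [0.5941 0.1958 0.    ]
pred rim px [np.float64(319.6158281501698), np.float64(91.01359011578081)]
```

View pics/w4.png

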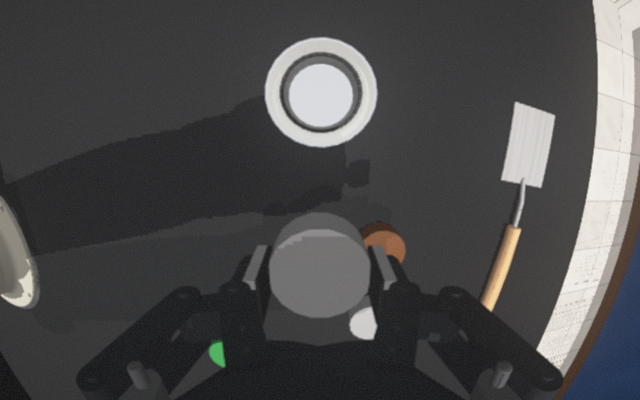

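The wrist view puts the tube rim centred at (321,92.5), within 1 mm or so of the prediction, so the tube axis is about (0.592, 0.1935). Moving over and lowering.

Emit:
send_rows(
  plan=[
    [[0.005,-0.15,0],[0,0,0],1],
    [[0.005,-0.296,0],[0,0,0],1],
    [[0.005,-0.296,0.1],[0,0,0],1],
    [[0.005,-0.296,0.2],[0,0,0],1],
    [[0.005,-0.296,0.26],[0,0,0],1],
    [[0.005,-0.296,0.308],[0,0,0],1],
    [[0.005,-0.296,0.308],[0,0,0],1],
    [[0.005,-0.296,0.308],[0,0,0],1],
  ],
)

```text
time: 6.35
ee_pos: [0.5928, 0.1943, 0.0692]
tcp_rot: [-180.0, -0.0, -0.1]
wrist_force: [0.8, 0.5, -0.5]
opening: 0.0478
```

```bash
python3 - <<'E'
from h import *
go([.592,.1935,.068],0)
a=camera("scene"); b=camera("wrist"); cv2.imwrite("pics/s5.png",np.hstack([cv2.resize(a[150:270,380:500],(400,400)),cv2.resize(b[150:400,195:445],(400,400))]))
E
```

```text
t 6.35 [0.5928 0.1943 0.0692] [-1.7999e+02 -4.0000e-02 -5.0000e-02] open 0.0478 F [ 0.8  0.5 -0.5]
 shift [-0.0027  0.0026  0.0041] turn [-0.0001 -0.0002 -0.0003]
```

View pics/s5.png

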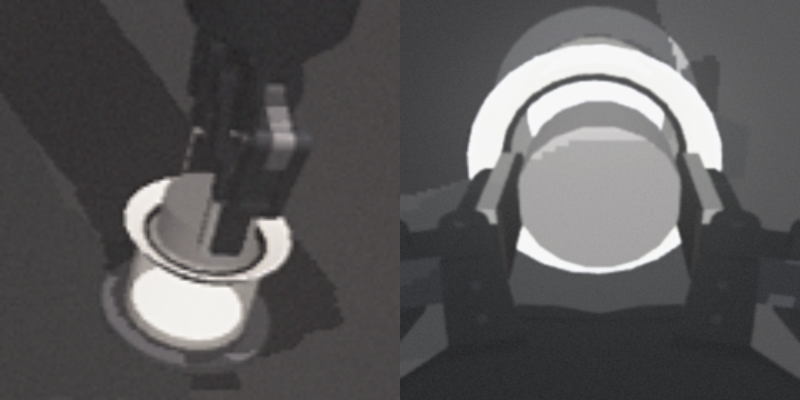

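Disc A is in the mouth and centred, with no contact force. Releasing with a partial opening, then raising.

Emit:
send_rows(
  plan=[
    [[0,0,0],[0,0,0],-0.4],
    [[0,0,0],[0,0,0],-0.4],
    [[0,0,0],[0,0,0],-0.4],
    [[0,0,-0.1],[0,0,0],-0.4],
    [[0,0,-0.25],[0,0,0],-1],
    [[0,0,-0.4],[0,0,0],-1],
    [[0,0,-0.4],[0,0,0],-1],
  ],
  force=30,
)

```text
time: 7.15
ee_pos: [0.5945, 0.1951, 0.1959]
tcp_rot: [-179.8, -0.5, -0.0]
wrist_force: [0.3, 1.5, 0.2]
opening: 0.0855
```

```bash
python3 - <<'E'
from h import *
go([.649,-.051,.19],0)
a=camera("scene"); b=camera("wrist"); t=camera("top"); cv2.imwrite("pics/s6.png",np.hstack([cv2.resize(a[170:270,380:500],(400,333)),cv2.resize(t[130:230,160:280],(400,333))]))
for d in place_of("disc_a_mid","top"): print(np.round(d["point"]),round(d["p"],2),at_z("top",d["point"],.012).round(4))
E
```

```text
t 7.15 [0.5945 0.1951 0.1959] [-1.7982e+02 -5.5000e-01 -3.0000e-02] open 0.0855 F [0.3 1.5 0.2]
 shift [0.1818 0.8204 0.0188] turn [-0.001  -0.003  -0.0002]
[357. 229.] 0.94 [ 0.4698 -0.1127  0.012 ]
[222. 179.] 0.81 [0.5933 0.1909 0.012 ]
```

View pics/s6.png

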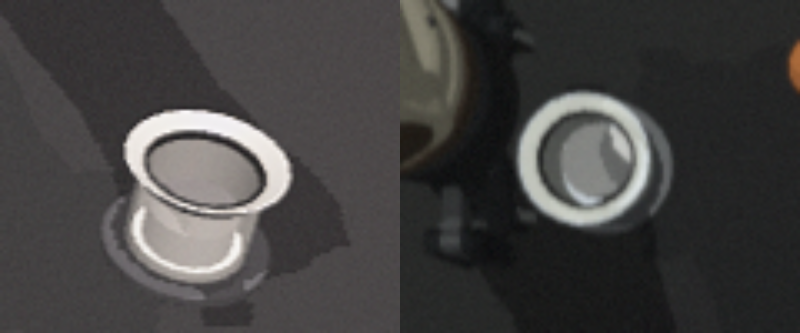

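Disc A lies flat in the tube. The white floor shows evenly around its base in the crop near (190,250). Now disc B.

Emit:
send_rows(
  plan=[
    [[0.18,0.82,0.12],[0,0,0],-1],
    [[0.18,0.82,0.12],[0,0,0],-1],
    [[0.18,0.82,0.12],[0,0,0],-1],
    [[0.18,0.82,0.12],[0,0,0],-1],
    [[0.18,0.82,0.12],[0,0,0],-1],
    [[0.18,0.82,0.12],[0,0,0],-1],
    [[0.18,0.82,0.12],[0,0,0],-1],
    [[0.18,0.82,0.12],[0,0,0],-1],
  ],
  force=60,
)

```text
time: 8.15
ee_pos: [0.646, -0.0509, 0.1515]
tcp_rot: [-180.0, 0.1, -0.0]
wrist_force: [0.3, 1.1, 0.0]
opening: 0.0854
```

```bash
python3 - <<'E'
from h import *
b=camera("wrist")
for d in place_of("disc_b_mid","wrist"): print(np.round(d["point"]),round(d["p"],2),at_z("wrist",d["point"],.012).round(4),b[int(d["point"][1]),int(d["point"][0])])
go([.649,-.051,.008],0)
E
```

```text
[323. 195.] 0.93 [ 0.6498 -0.0542  0.012 ] [131 131 134]
[328.  92.] 0.57 [0.6537 0.0416 0.012 ] [100 130 179]
t 8.25 [ 0.6463 -0.0502  0.1523] [-1.7999e+02  1.0000e-02  6.0000e-02] open 0.0855 F [0.6 0.4 0.7]
 shift [0.0092 0.0029 0.481 ] turn [-0.0001  0.0001  0.0004]
```

Emit:
send_rows(
  plan=[
    [[0.0105,0.004,0.16],[0,0,0],-1],
    [[0.0105,0.004,0.32],[0,0,0],-1],
    [[0.0105,0.004,0.44],[0,0,0],-1],
    [[0.0105,0.004,0.483],[0,0,0],-1],
    [[0.0105,0.004,0.483],[0,0,0],1],
    [[0.0105,0.004,0.483],[0,0,0],1],
    [[0.0105,0.004,0.483],[0,0,0],1],
    [[0.0105,0.004,0.483],[0,0,0],1],
    [[0.0105,0.004,0.483],[0,0,0],1],
    [[0.0105,0.004,0.483],[0,0,0],1],
  ],
)

```text
time: 9.25
ee_pos: [0.6515, -0.0527, 0.0109]
tcp_rot: [-180.0, -0.3, -0.0]
wrist_force: [0.1, 2.1, 7.6]
opening: 0.0478
```

Emit:
send_rows(
  plan=[
    [[0,0,0],[0,0,0],1],
    [[0,0,-0.16],[0,0,0],1],
    [[0,0,-0.32],[0,0,0],1],
    [[0,0,-0.5],[0,0,0],1],
    [[0,0,-0.5],[0,0,0],1],
    [[0,0,-0.5],[0,0,0],1],
    [[0,0,-0.5],[0,0,0],1],
  ],
)

```text
time: 9.95
ee_pos: [0.6494, -0.0528, 0.1569]
tcp_rot: [-180.0, 0.0, -0.0]
wrist_force: [0.4, 0.4, -2.6]
opening: 0.0471
```

```bash
python3 - <<'E'
from h import *
go([.592,.1935,.16],0)
a=camera("scene"); b=camera("wrist"); cv2.imwrite("pics/s7.png",np.hstack([cv2.resize(a[110:270,220:380],(400,400)),cv2.resize(b[150:400,195:445],(400,400))]))
E
```

```text
t 9.95 [ 0.6494 -0.0528  0.1569] [-1.8e+02  4.0e-02 -3.0e-02] open 0.0471 F [ 0.4  0.4 -2.6]
 shift [-0.1917 -0.8207 -0.0103] turn [-0.      0.0002 -0.0002]
```

View pics/s7.png

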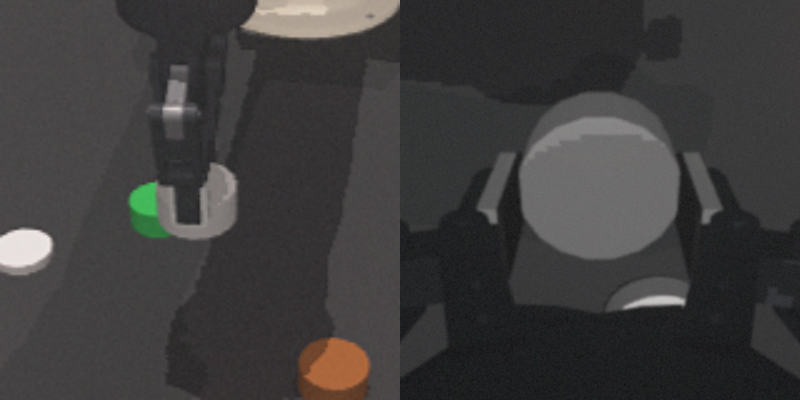

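Disc B is held flat, about 2.5 mm forward in the pads compared with A, so I compensate in y. Moving over the tube.

Emit:
send_rows(
  plan=[
    [[-0.191,-0.813,-0.01],[0,0,0],1],
    [[-0.191,-0.813,-0.01],[0,0,0],1],
    [[-0.191,-0.813,-0.01],[0,0,0],1],
    [[-0.191,-0.813,-0.01],[0,0,0],1],
    [[-0.191,-0.813,-0.01],[0,0,0],1],
    [[-0.191,-0.813,-0.01],[0,0,0],1],
    [[-0.191,-0.813,0.15],[0,0,0],1],
    [[-0.191,-0.813,0.24],[0,0,0],1],
    [[-0.191,-0.813,0.292],[0,0,0],1],
    [[-0.191,-0.813,0.292],[0,0,0],1],
  ],
)

```text
time: 11.05
ee_pos: [0.5909, 0.1903, 0.0668]
tcp_rot: [179.9, 0.3, -0.1]
wrist_force: [0.5, 0.1, -0.4]
opening: 0.0476
```

Emit:
send_rows(
  plan=[
    [[0,0,0],[0,0,0],1],
    [[0,0,0],[0,0,0],1],
  ],
)

```text
time: 11.25
ee_pos: [0.5934, 0.1912, 0.0718]
tcp_rot: [-180.0, -0.1, -0.1]
wrist_force: [0.3, 0.4, -0.8]
opening: 0.0473
```

```bash
python3 - <<'E'
from h import *
go([.592,.191,.069],0)
a=camera("scene"); b=camera("wrist"); cv2.imwrite("pics/s8.png",np.hstack([cv2.resize(a[150:270,380:500],(400,400)),cv2.resize(b[150:400,195:445],(400,400))]))
E
```

```text
t 11.25 [0.5934 0.1912 0.0718] [-1.7996e+02 -1.4000e-01 -5.0000e-02] open 0.0473 F [ 0.3  0.4 -0.8]
 shift [-0.0047  0.0007  0.0092] turn [-0.0002 -0.0008 -0.0003]
```

View pics/s8.png

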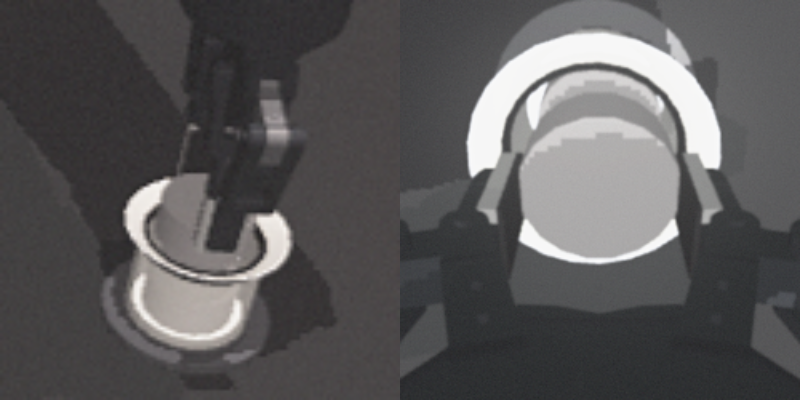

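Disc B is over the mouth with the same placement relative to the rim as A had. Lowering slightly and releasing the same way.

Emit:
send_rows(
  plan=[
    [[-0.003,0,0.01],[0,0,0],1],
    [[-0.003,0,0.01],[0,0,0],1],
    [[-0.003,0,0.01],[0,0,0],-0.4],
    [[-0.003,0,0.01],[0,0,0],-0.4],
    [[-0.003,0,0.01],[0,0,0],-0.4],
    [[0,0,-0.1],[0,0,0],-0.4],
    [[0,0,-0.25],[0,0,0],-1],
    [[0,0,-0.4],[0,0,0],-1],
  ],
  force=30,
)

```text
time: 12.15
ee_pos: [0.592, 0.1911, 0.1911]
tcp_rot: [180.0, 0.0, -0.0]
wrist_force: [1.2, 0.4, -0.3]
opening: 0.0846
```

Emit:
send_rows(
  plan=[
    [[-0.3,0.4,-0.1],[0,0,0],-1],
    [[-0.3,0.4,-0.1],[0,0,0],-1],
    [[-0.3,0.4,-0.1],[0,0,0],-1],
    [[-0.3,0.4,-0.1],[0,0,0],-1],
    [[-0.3,0.4,-0.1],[0,0,0],-1],
  ],
)

```text
time: 12.65
ee_pos: [0.5023, 0.0706, 0.2209]
tcp_rot: [-180.0, -0.1, -0.1]
wrist_force: [0.5, 0.5, -0.3]
opening: 0.0854
```

```bash
python3 - <<'E'
from h import *
go([.592,.191,.069],0)
a=camera("scene"); t=camera("top"); cv2.imwrite("pics/s9.png",np.hstack([cv2.resize(a[170:270,380:500],(400,333),interpolation=2),cv2.resize(t[130:230,160:280],(400,333),interpolation=2)]))
for l,z in (("disc_a_mid",.046),("disc_thin_mid",.005)):
  for d in place_of(l,"top"): print(l,np.round(d["point"]),round(d["p"],2),at_z("top",d["point"],z).round(4))
m=(t.min(2)>150).astype(np.uint8); N,L,S,C=cv2.connectedComponentsWithStats(m); i=L[203,402]; print("thin",at_z("top",C[i],.01).round(4))
E
```

```text
t 12.65 [0.5023 0.0706 0.2209] [-1.7997e+02 -1.3000e-01 -1.3000e-01] open 0.0854 F [ 0.5  0.5 -0.3]
 shift [ 0.2968 -0.4019  0.5074] turn [-0.0002 -0.0007 -0.0007]
disc_a_mid [358. 226.] 0.83 [ 0.4771 -0.1121  0.046 ]
disc_thin_mid [399. 201.] 0.89 [ 0.5323 -0.2118  0.005 ]
thin [ 0.5282 -0.217   0.01  ]
```

View pics/s9.png

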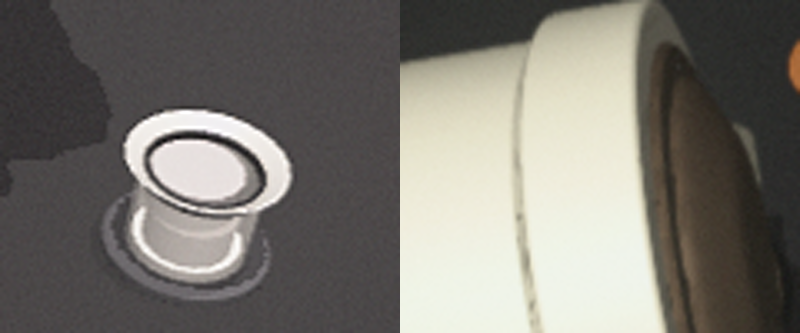

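The scene crop shows disc B's top face level with the black ring and flat, centred at (195,170) against the ring at (206,170). That is about 5 mm off-axis, which is the bore's play and inside the 10 mm limit. The arm blocks the top view of the tube. Handing in.

```bash
python3 -c "
from h import *
print(bot.job_done())"
```

```text
the job is handed in; nothing more can be done
None
```

Both thick discs are in the tube, stacked flat with the top at the black ring, and I handed the job in at about 13 s of robot time. I regripped disc A once because the first grip was about 5 mm off-centre. No verdict is reported back.

**Last checks**
- **Stack:** the final scene picture shows the upper disc flat and level with the ring. By eye it sits about 5 mm off the tube's axis, inside the 10 mm limit.
- **Thin disc:** measured at (0.528, -0.217) before and after, so it has not moved.
- **Gripper:** open and clear of everything, with near-zero wrist force.

**Failed or disagreed**
- The arm hid the tube from the top camera at the end, so the final stack was checked in the scene picture only.
- The wrist camera's first estimate for disc A was about 5 mm off in y, probably because the arm was still settling. The top camera's value was the right one.
- The gripper read about 47.5 mm while holding the 50 mm discs.

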